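# Red driver back into its spring clip

### The job

Put the red screwdriver away, handle up, in the empty spring clip of the wooden tool stand. Use the slanted rest to change your grip: lay the driver along its groove, handle up and tip against the foot stop, and let go; then take it afresh, turn it upright and snap it fully into the clip, with its tip standing on the black mat. Leave the tools in the other clips and the things lying about where they are.

Things in the scene. Friction and masses are not known exactly. Their poses are not given: they have to be found in the camera images.
- driver_red: The red screwdriver, 200 mm long, about 85 g, lying loose on the bench. Own y axis along it, toward the handle. Origin at mid-length on the underside, axis of the driver 14 mm from it along own z. Red round handle, 29 mm across, from y = +2 to +100 mm (full 29 mm from y = 15 to 80, tapering to 18 mm at the rounded end); steel shank with a flat end from y = -100 to +2 mm (treat it as 13 mm across). It balances at about y = +29 mm.
- red_handle (a point): Point on the driver's axis inside the handle, 30 mm from the handle's end, 170 mm from the tip.
- red_waist (a point): Point on the driver's axis near its balance, 130 mm from the tip; the spring clip grips the handle here.
- red_tip (a point): The tip of the shank, on the driver's axis.
- slant_rest: Slanted wooden rest fixed to the bench: a 76 x 150 x 12 mm plywood base with a shallow V-groove (26 mm wide strip, 120 degrees open) that climbs at 45 degrees toward own +x, and a foot stop square across its lower end. Origin under the base, own z up. The groove ends 152 mm up from the foot stop, so the last 48 mm of a driver lying home stand clear of it.
- rest_handle (a point): Where red_handle comes to lie when the driver is home in the rest, 170 mm from rest_tip and 152 mm above the bench.
- rest_tip (a point): Where red_tip comes to lie when the driver is home in the rest, at the face of the foot stop. The line from here to rest_handle is the axis of a driver lying home.
- tool_stand: Wooden tool stand fixed to the bench, 256 mm wide along own y: plywood foot 15 mm thick (own x from -37 to +53 mm) with a black rubber mat, top 16.5 mm above the bench, where tips stand; a rail behind (own x from +23 to +37 mm, its top 158 mm above the bench) carries four spring clips 62 mm apart. Front faces own -x; own z up. Origin under the foot, in the line of the tools' axes.
- free_clip: The empty spring clip, at any of the four places: two sprung steel arms 14 mm tall, hinged at the rail, that close round a 29 mm handle. Origin on the axis of a tool held in it, 146 mm above the bench; mouth toward own -x (axes as the stand's). The flared arm ends reach to x = -23 mm and stand 23 mm apart at the narrowest, x = -10 mm. A handle pushed in from the front, level, along own +x, spreads the arms and snaps in; the push takes about 5 to 12 N.
- clip_seat (a point): Centre of the empty clip = its origin: red_waist comes here when the driver stands on the mat, fully in the clip.
- driver_black: A black screwdriver standing loose in another clip, handle up, 180 mm long, handle 29 mm across; its top is 197 mm above the bench. Its own y axis points up.
- driver_black_2: A second black screwdriver, the same, in another clip.
- chain_tool: Chain tool with a blue handle standing loose in another clip, handle up, 178 mm long, 34 x 28 mm across; its top is 195 mm above the bench. Its own y axis points up.
- oil_bottle: Red oil bottle standing on the bench, 42 mm across, 139 mm tall. Origin under its centre.
- grease_pot: Grease pot with a green lid, 68 mm across, 48 mm tall. Origin under its centre.
- patch_tin: Small red tin, lid shut, 46 x 66 x 17 mm, lying flat. Origin under its centre.
- tape_measure: Yellow tape measure, 35 x 82 x 63 mm. Origin under its centre.

How it is judged:
By the outcome, as a careful person would: the job done as asked, in the order asked, and still so for the second after the job is handed in, with the robot touching nothing.
It also fails if it takes over 72 s, if anything falls off the work surface, if the arm or the gripper's body presses on something with over 40 N, if the wrist force passes 120 N, or if a joint passes its speed limit or range.

### The arm

A 7-joint arm with a two-finger parallel gripper is mounted at the origin on a cart in front of the work surface, level with it; the furniture and walls round the work are solid. World frame = base frame: x ahead of the robot, y to its left, z up, the work surface at z = 0. Lengths are in mm, angles in rad, forces in N, time in s.
With the tool pointing down it reaches from about 400 to 875 mm from the base axis. Payload 6.5 kg.
Tool frame: the origin (TCP) lies at the very end of the fingers, on their centre line; the grasp point (between the pads) lies 19 mm behind it (r.grip_point_offset is the distance from the TCP to the grasp point, in mm); z points along the fingers, y is the line along which they close (so a half turn about z gives the same grasp; the last joint's range is limited). The gripper opens to 85 mm and grips with 20 to 120 N. Pads are 22 mm wide; open, the fingers measure 114 mm over their backs; the gripper's body (76 mm by 85 mm) begins 54 mm behind the grasp point. The pads swing forward as they close: fully open they stand 13 mm farther back than shut.
Start: joints at [1.221, 0.536, -0.004, 1.538, 0.003, 1.067, -0.071], TCP at [181.999, -623.992, 231.29] pointing down, gripper open.
Joint ranges: [-2.7, 2.7], [-0.37, 2.16], [-1.27, 1.26], [0.24, 2.4], [-1.31, 4.45], [0.19, 1.91], [-2.76, 2.76]. Speed limits (rad/s): [2.39, 2.39, 3.14, 3.14, 3.14, 3.14, 3.14].

### API

Orientations are given as a 3x3 rotation matrix whose columns are the frame's x, y, z axes.
In Python, from cell import r, get_image, finish_job gives the robot as it stands.
- The arm moves only by the shell command python3 -m crank 'ROWS' [OPENING] [FORCE]. ROWS is JSON, a list of rows, each a list of 4 numbers: the shift along the tool's x, y, z in units of 25 mm (1.0 is 25 mm), then the turn about the tool's z in units of 0.1 rad (1.0 is 0.1 rad). A call has exactly 5 rows; each row shifts and turns the commanded pose from where the row before left it, along the tool's axes as they then stand; what a row does not reach is not made up. A row lasts 1/12 s, in which the tool goes at most 41.7 mm and 7.16 degrees, less where a joint would pass 70% of its speed; a pose out of reach is approached as far as the arm can. A call with a number of a shift or a turn outside -1 to 1 is refused whole. A call with a gripper value outside its range is refused whole. OPENING is the opening, from 0 (shut) to 1 (fully open), set as the call begins (- or left out, the last holds). The fingers move at their own pace and stop on an object; FORCE is the grip in N (left out, the last holds). Time passes only in rows, so rows that do not move let the fingers close, or fill a call up. It gives the time, the measured TCP pose, the force, the opening and the grip force at its end, in the units of the state.
- r.get_state(): the state, without advancing time (a new reading comes with each control period).
- get_image(name): name is "scene" or "top" or "wrist"; returns a dict with "frame" (420x560x3 uint8, blue, green, red), "z_map" (420x560 float32, mm along the optical axis (not along the pixel's ray), 0 where there is no reading), "camera_matrix" (3x3 intrinsics, pixels), "rvec" (rotation vector, rad) and "tvec" (3), from world to camera coordinates, as OpenCV has them. Camera axes: x right, y down, z forward; pixel columns grow to the right and rows downward; lengths in mm; the calibration is good to about 2 mm. A picture is of the moment at which its call begins.
- finish_job(): hands the job in; it is judged then, once.
The state is a dict: "time": time; "joint_positions": joint angles; "joint_velocities": joint speeds; "joint_efforts": joint torques, N m; "eef_pos": TCP position; "tcp_rot": TCP orientation; "wrist_force": force on the tool from outside, world axes, zero at the start; "wrist_torque": the same for the moment, N m; "opening": finger opening in mm; "finger_force": force on a finger pad.
Only numpy, scipy, OpenCV 4.12 (cv2) and the standard library are available. Lean on these libraries where they do the work, as an engineer would, in place of code of your own. Each camera call takes 0.05 s, during which the arm holds its last target. There are 200 camera calls.

## Working session

There is one attempt and no reset: what is moved stays moved. The work goes in short steps, Python scripts to look and compute and a shell command to move; the robot and the scene stay as the last step left them, time stands still between calls to the robot, and variables do not carry over. Pictures are saved under pics/ and viewed, at most 10 in all, crops included, and the job is handed in when it is done.

```bash
mkdir -p pics && ls && cat > h.py <<'E'
import numpy as np, cv2
from cell import r, get_image, finish_job
def shot(n, save=None):
    d=get_image(n); d['R']=cv2.Rodrigues(np.array(d['rvec'],float))[0]; d['t']=np.array(d['tvec'],float).ravel(); d['K']=np.array(d['camera_matrix'])
    if save: cv2.imwrite('pics/'+save,d['frame'])
    return d
def ray(d,u,v):
    c=-d['R'].T@d['t']; w=d['R'].T@np.linalg.inv(d['K'])@np.array([u,v,1.]); return c,w
def onplane(d,u,v,z):
    c,w=ray(d,u,v); return c+w*(z-c[2])/w[2]
def cloud(d):
    z=d['z_map']; v,u=np.mgrid[:z.shape[0],:z.shape[1]]
    p=np.stack([u,v,np.ones_like(u)],-1)@np.linalg.inv(d['K']).T*z[...,None]
    P=(p-d['t'])@d['R']; P[z==0]=np.nan; return P
def proj(d,X):
    p=d['K']@(d['R']@np.array(X,float)+d['t']); return p[:2]/p[2]
E
python3 - <<'E'
from h import *
s=shot('scene','s0.png');t=shot('top','t0.png')
for d in (s,t): print((-d['R'].T@d['t']).round(), d['R'][2].round(2))
st=r.get_state();print(st['time'],np.round(st['tcp_rot'],4),st['opening'],r.grip_point_offset)
E
```

```text
pics
[-13. 802. 492.] [ 0.62 -0.65 -0.45]
[ 267.  238. 1552.] [ 0.17  0.01 -0.99]
0.1 [[ 9.600e-01  2.801e-01 -5.000e-04]
 [ 2.801e-01 -9.600e-01  1.400e-03]
 [-1.000e-04 -1.500e-03 -1.000e+00]] 85.18385429651394 18.700000000000003
```

View pics/s0.png

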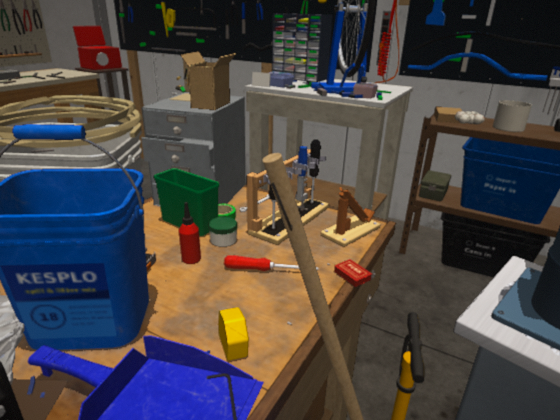

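View pics/t0.png

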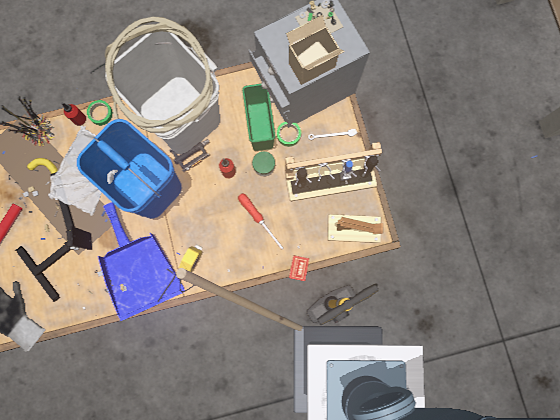

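```bash
python3 - <<'E'
from h import *
s=shot('scene');t=shot('top');print(t['K'].round(1).tolist(),s['K'][0,0])
c=cv2.resize(t['frame'][120:290,180:410],None,fx=3.4,fy=3.4,interpolation=cv2.INTER_CUBIC)
c2=cv2.resize(s['frame'][130:290,180:400],None,fx=3.6,fy=3.6,interpolation=cv2.INTER_CUBIC)
cv2.imwrite('pics/t1.png',c);cv2.imwrite('pics/s1.png',c2)
for X in ([0,0,0],[400,0,0],[600,0,0],[600,300,0]): print(X,proj(t,X).round(),proj(s,X).round())
# driver: red mask in top
P=cloud(t)
hsv=cv2.cvtColor(t['frame'],cv2.COLOR_BGR2HSV)
m=(((hsv[...,0]<6)|(hsv[...,0]>172))&(hsv[...,1]>150)&(hsv[...,2]>70)).astype(np.uint8)
n,l,st,ce=cv2.connectedComponentsWithStats(m)
for i in range(1,n):
    if st[i,4]>40 and st[i,0]>200:
        pts=P[l==i]; print(st[i],ce[i].round(1),np.nanmean(pts,0).round(),np.nanmax(pts[:,2]).round(1),cv2.minAreaRect(np.argwhere(l==i)[:,::-1].astype(np.float32)))
# heights map over objects
for name,(u0,u1,v0,v1) in dict(rest=(325,390,205,248),stand=(282,386,145,205)).items():
    Q=P[v0:v1,u0:u1].reshape(-1,3); Q=Q[~np.isnan(Q[:,0])]
    for a,b in ((6,20),(20,60),(60,110),(110,135),(135,170),(170,215)):
        k=Q[(Q[:,2]>a)&(Q[:,2]<b)]
        if len(k)>8: print(name,a,b,len(k),k.mean(0).round(),cv2.minAreaRect(k[:,:2].astype(np.float32)))
E
```

```text
[[542.7, 0.0, 274.1], [0.0, 542.7, 208.4], [0.0, 0.0, 1.0]] 405.73710846931414
[0, 0, 0] [365. 401.] [572. 318.]
[400, 0, 0] [362. 255.] [382. 238.]
[600, 0, 0] [361. 186.] [319. 211.]
[600, 300, 0] [258. 186.] [235. 251.]
[219 159  15  14 107] [226.5 166.6] [636. 386.  83.] 101.5 ((225.90003967285156, 165.30001831054688), (12.969194412231445, 12.969193458557129), 63.43495178222656)
[238 194  25  29 158] [250.1 208.1] [529. 322.  23.] 33.2 ((250.2764892578125, 207.494140625), (32.645294189453125, 8.731282234191895), 50.90614700317383)
rest 6 20 931 [472.  27.  12.] ((481.910400390625, 14.908271789550781), (119.05741119384766, 187.3070831298828), 1.3959100246429443)
rest 20 60 215 [473. -11.  36.] ((466.8665466308594, 21.18994140625), (145.10507202148438, 66.13282012939453), 80.8943099975586)
rest 60 110 168 [475.  32.  84.] ((476.2967834472656, 36.40910720825195), (76.29994201660156, 25.799604415893555), 86.91487121582031)
rest 110 135 86 [477.  66. 121.] ((477.1627197265625, 66.52561950683594), (30.579402923583984, 24.91187286376953), 87.36430358886719)
stand 6 20 1838 [612.  90.  15.] ((633.8646240234375, 80.29842376708984), (176.8066864013672, 295.69793701171875), 0.2994898855686188)
stand 20 60 331 [614. 115.  28.] ((619.0337524414062, 91.27197265625), (88.49576568603516, 253.15235900878906), 9.389409065246582)
stand 60 110 69 [616.  84.  79.] ((626.7366943359375, 100.38275909423828), (60.090850830078125, 233.99444580078125), 12.647334098815918)
stand 110 135 106 [619.  80. 123.] ((622.8473510742188, 89.10488891601562), (76.36048889160156, 253.0178680419922), 13.455954551696777)
stand 135 170 961 [633.  93. 155.] ((625.0172119140625, 90.60137939453125), (80.19839477539062, 256.9045715332031), 8.810237884521484)
stand 170 215 272 [611.  80. 190.] ((611.599853515625, 87.96305847167969), (27.59838104248047, 212.9214324951172), 10.195381164550781)
```

View pics/t1.png

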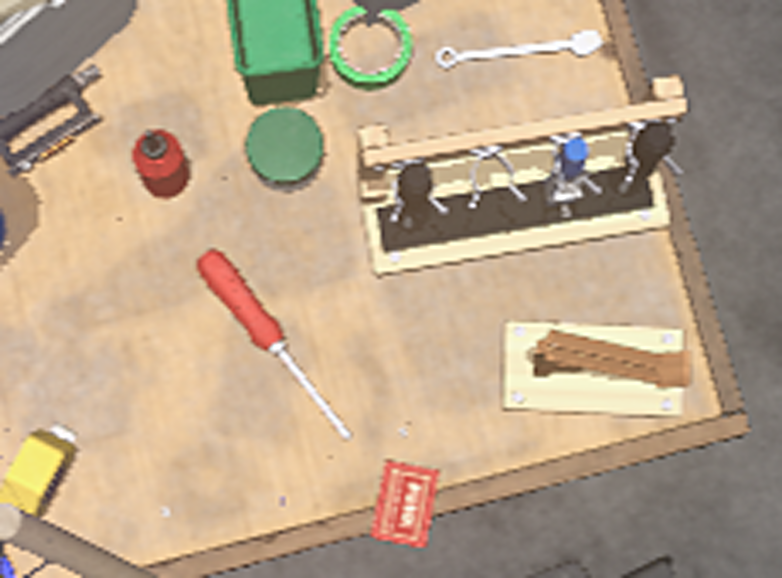

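View pics/s1.png

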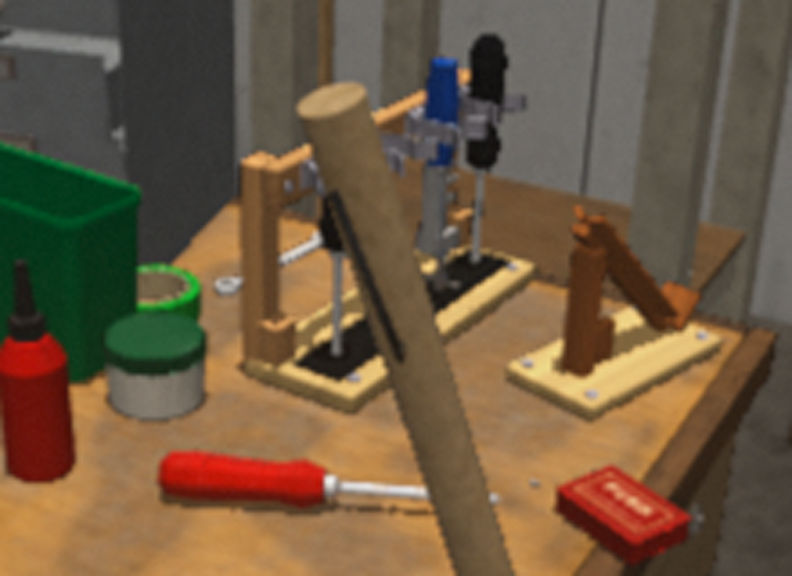

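```bash
python3 - <<'E'
from h import *
t=shot('top');P=cloud(t);F=t['frame'].astype(int);hsv=cv2.cvtColor(t['frame'],cv2.COLOR_BGR2HSV)
m=(((hsv[...,0]<6)|(hsv[...,0]>172))&(hsv[...,1]>150)&(hsv[...,2]>70)); m[:190]=0;m[225:]=0;m[:,:235]=0;m[:,270:]=0
px=np.argwhere(m)[:,::-1]; W=np.array([onplane(t,u,v,14)[:2] for u,v in px]); c=W.mean(0); e=np.linalg.svd(W-c)[2][0]; e*=np.sign(e[1])
s=(W-c)@e; n=np.array([-e[1],e[0]])
print('handle c',c.round(1),'dir',e.round(3),'span',s.min().round(1),s.max().round(1),'w',np.ptp((W-c)@n).round(1))
tip=onplane(t,180+347/3.4,120+435/3.4,6)[:2]; print('tip px',tip.round(1),((tip-c)@e).round(1),((tip-c)@n).round(1))
# rest
Q=P[205:250,325:392].reshape(-1,3);col=F[205:250,325:392].reshape(-1,3)
H=hsv[205:250,325:392].reshape(-1,3)
pale=(Q[:,2]>5)&(Q[:,2]<20)&(col.sum(1)>520)
g=(Q[:,2]>35)&(Q[:,2]<125)
mr=cv2.minAreaRect(Q[pale][:,:2].astype(np.float32)); print('base',mr,pale.sum())
G=Q[g]; A=np.c_[G[:,:2],np.ones(len(G))]; sol=np.linalg.lstsq(A,G[:,2],rcond=None)[0]; res=G[:,2]-A@sol
k=abs(res)<6; sol=np.linalg.lstsq(A[k],G[k,2],rcond=None)[0]; print('plane z=ax+by+c',sol.round(3),k.sum(),len(G),(G[k,2]-A[k]@sol).std())
for lo in range(35,125,15):
    b=G[k][(G[k][:,2]>=lo)&(G[k][:,2]<lo+15)]; print(lo,b.mean(0).round(1),b[:,0].min().round(1),b[:,0].max().round(1))
# stand
Q=P[140:205,280:388].reshape(-1,3);Fs=F[140:205,280:388].reshape(-1,3)
rail=(Q[:,2]>150)&(Q[:,2]<166)&(Fs.sum(1)>330)&(Fs[:,2]>Fs[:,0]+20); R=Q[rail]; L=cv2.fitLine(R[:,:2].astype(np.float32),cv2.DIST_HUBER,0,.01,.01).ravel(); print('rail',L,R.mean(0).round(1),rail.sum(),cv2.minAreaRect(R[:,:2].astype(np.float32)))
T=(Q[:,2]>170)&(Q[:,2]<215)
u=P.copy(); mm=np.zeros(P.shape[:2],np.uint8); mm[140:205,280:388]=T.reshape(65,108)
nn,l,st,ce=cv2.connectedComponentsWithStats(mm)
for i in range(1,nn):
    if st[i,4]>10: p=P[l==i]; print('tool',st[i,4],ce[i].round(1),p.mean(0).round(1),np.percentile(p[:,2],90).round(1),(p.min(0)+p.max(0))[:2]/2, onplane(t,*ce[i],190).round(1))
pale=(Q[:,2]>8)&(Q[:,2]<22)&(Fs.sum(1)>520);B=Q[pale]; print('foot',cv2.minAreaRect(B[:,:2].astype(np.float32)),pale.sum())
# stick
S=P[250:330,175:330].reshape(-1,3); S=S[S[:,2]>60]; print('stick',S[np.argmax(S[:,1])].round(),S[np.argmax(S[:,2])].round())
E
```

```text
handle c [531.6 323. ] dir [0.774 0.633] span -47.4 47.8 w 25.2
tip px [417.3 229.7] -147.6 0.2
base ((482.2401123046875, 14.313461303710938), (121.70269775390625, 185.38726806640625), 0.49095362424850464) 919
plane z=ax+by+c [   0.371    0.657 -114.721] 114 335 3.1562579179989645
35 [471.  -28.7  41.2] 462.1 486.6
50 [470.9   1.   58.8] 462.9 485.6
65 [477.   15.1  72.1] 464.0 487.4
80 [479.1  33.8  86.1] 466.7 488.2
95 [477.   61.  102.4] 468.2 489.9
110 [476.5  79.2 116.1] 472.3 479.9
rail [ 1.7803177e-01 -9.8402476e-01  6.4302148e+02  9.3296181e+01] [643.8  94.7 157.6] 587 ((634.2200317382812, 92.56790924072266), (65.8455581665039, 254.76016235351562), 10.43225383758545)
tool 108 [372.6 161.3] [625.1  -1.5 190.8] 199.5 [626.71838271  -3.04651373] [625.3  -1.7 190. ]
tool 67 [348.9 165. ] [615.2  59.3 188.9] 196.3 [615.90222451  58.58485067] [615.   59.5 190. ]
tool 100 [302.1 172.8] [593.3 180.3 191.8] 198.8 [595.8244027  180.18116692] [593.8 180.3 190. ]
foot ((642.0366821289062, 92.38391876220703), (184.3805389404297, 272.380126953125), 2.3215854167938232) 820
stick [379. 505.  62.] [323. 454. 339.]
```

```bash
python3 -m crank '[[0.9,-0.64,-0.25,0],[0.9,-0.64,-0.25,0],[0.9,-0.64,-0.25,0],[0.9,-0.64,-0.25,0],[0.9,-0.64,-0.25,0]]' 1 20 && python3 -m crank '[[0.9,-0.64,-0.25,0],[0.9,-0.64,-0.25,0],[0.9,-0.64,-0.25,0],[0.9,-0.64,-0.25,0],[0.9,-0.64,-0.25,0]]'  && python3 -m crank '[[0.9,-0.64,-0.25,0],[0.9,-0.64,-0.25,0],[0.9,-0.64,-0.25,0],[0.9,-0.64,-0.25,0],[0.9,-0.64,-0.25,0]]'
```

```text
time: 0.67
eef_pos: [268.2, -514.5, 262.7]
tcp_rot: [[0.96, 0.28, -0.0], [0.28, -0.96, 0.0], [-0.0, -0.0, -1.0]]
wrist_force: [0.3, 0.3, 0.3]
opening: 85.3
finger_force: 0.0
time: 1.08
eef_pos: [353.8, -406.2, 294.1]
tcp_rot: [[0.96, 0.28, -0.0], [0.28, -0.96, -0.0], [-0.0, 0.0, -1.0]]
wrist_force: [0.3, -0.1, -0.2]
opening: 85.7
finger_force: 0.0
time: 1.5
eef_pos: [439.4, -297.9, 325.4]
tcp_rot: [[0.96, 0.28, -0.0], [0.28, -0.96, -0.0], [-0.0, 0.0, -1.0]]
wrist_force: [1.2, -0.9, -0.4]
opening: 85.8
finger_force: 0.0
```

```bash
python3 -m crank '[[0.4,-1,0,0],[0.4,-1,0,0],[0.4,-1,0,0],[0.4,-1,0,0],[0.4,-1,0,0]]' >/dev/null && python3 -m crank '[[0.4,-1,0,0],[0.4,-1,0,0],[0.4,-1,0,0],[0.4,-1,0,0],[0.4,-1,0,0]]' && python3 - <<'E'
from h import *
w=shot('wrist','w1.png'); print((-w['R'].T@w['t']).round(),w['R'].round(2).tolist(),w['K'][0,0])
E
```

```text
time: 2.33
eef_pos: [464.6, -29.8, 325.1]
tcp_rot: [[0.96, 0.28, 0.0], [0.28, -0.96, -0.0], [0.0, 0.0, -1.0]]
wrist_force: [0.9, -0.9, 0.2]
opening: 85.3
finger_force: 0.0
[532. -10. 468.] [[0.28, -0.96, 0.0], [-0.92, -0.27, 0.27], [-0.26, -0.08, -0.96]] 354.79674769298117
```

View pics/w1.png

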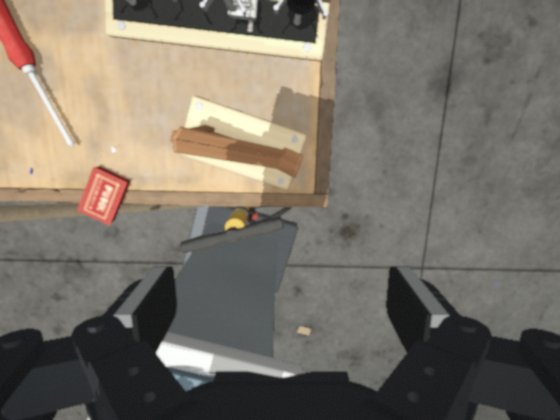

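```bash
python3 - <<'E'
from h import *
w=shot('wrist');P=cloud(w);F=w['frame'];hsv=cv2.cvtColor(F,cv2.COLOR_BGR2HSV).astype(int)
v0,v1,u0,u1=90,195,165,315
for (u,v) in ((210,110),(150,60),(240,150),(290,165),(180,140)): print((u,v),hsv[v,u],P[v,u].round())
Z=P[...,2]; m=np.zeros(Z.shape,bool); m[v0:v1,u0:u1]=True
base=m&(Z>7)&(Z<18)&(hsv[...,2]>hsv[110,210,2]-35)&(abs(hsv[...,0]-hsv[110,210,0])<8)
n,l,st,ce=cv2.connectedComponentsWithStats(base.astype(np.uint8)); 
keep=np.isin(l,[i for i in range(1,n) if st[i,4]>60]); px=np.argwhere(keep)[:,::-1]
W=np.array([onplane(w,u,v,12)[:2] for u,v in px],np.float32); mr=cv2.minAreaRect(W); print('base',mr,cv2.boxPoints(mr).round(1).tolist())
g=m&(Z>25); G=P[g]; mrg=cv2.minAreaRect(G[:,:2].astype(np.float32)); print('groove plan',mrg,G[:,2].max())
for a in range(25,140,10):
    b=G[(G[:,2]>=a)&(G[:,2]<a+10)]
    if len(b)>5: print(a,len(b),b.mean(0).round(1),np.percentile(b[:,0],[2,98]).round(1),np.percentile(b[:,1],[5,50,95]).round(1),np.median(b[:,1]-b[:,2]).round(1))
c=cv2.resize(F[85:200,160:320],None,fx=5,fy=5,interpolation=cv2.INTER_CUBIC);cv2.imwrite('pics/w2.png',c)
E
```

```text
(210, 110) [ 29  40 253] [506.  81.  12.]
(150, 60) [ 18  59 211] [542. 168.  -1.]
(240, 150) [ 13 128 126] [478.  27.  78.]
(290, 165) [ 13 125 147] [471. -33.  24.]
(180, 140) [ 14 116 197] [477.  82. 120.]
base ((477.5736999511719, 45.031768798828125), (109.18492126464844, 73.82756805419922), 87.66841888427734) [[438.5, -8.0], [512.2000122070312, -11.0], [516.7000122070312, 98.0999984741211], [442.8999938964844, 101.0999984741211]]
groove plan ((476.0733947753906, 16.577457427978516), (136.27890014648438, 30.206893920898438), 87.95044708251953) 131.6416917051047
25 389 [475.5 -28.   30.3] [460.5 488.6] [-44.7 -36.1  55. ] -62.2
35 314 [475.2 -23.   38.7] [460.7 488.2] [-50.2 -18.   59.5] -57.0
45 206 [476.7   1.6  50. ] [463.5 488.4] [-10.4  -3.7  63.9] -54.2
55 205 [476.9  10.5  60.1] [464.4 488.4] [-0.3  6.1 63.1] -54.5
65 238 [477.3  19.4  70. ] [464.1 488.9] [ 9.3 16.1 63.9] -54.4
75 249 [477.5  28.4  80.1] [465.4 488.9] [19.9 26.3 54.2] -54.0
85 260 [477.7  37.6  90.1] [465.  489.3] [29.4 36.1 50.1] -54.5
95 282 [477.8  46.1 100.1] [465.6 489.9] [39.2 45.8 53.6] -54.5
105 303 [478.   56.2 110.1] [465.9 490.3] [49.4 55.9 63.5] -54.5
115 374 [478.3  68.  120.1] [466.5 490.6] [59.5 66.7 82.2] -53.8
125 219 [479.   73.6 127.8] [466.6 490.7] [68.8 73.8 78. ] -54.7
```

View pics/w2.png

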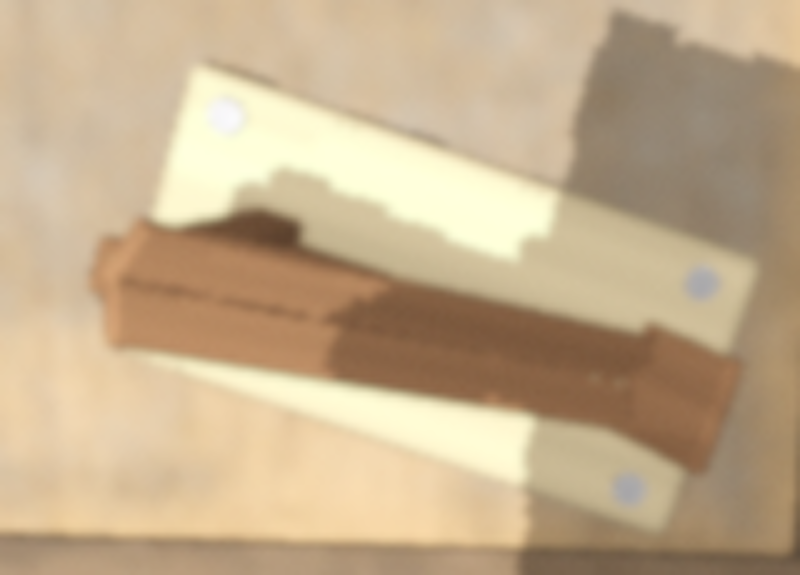

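```bash
python3 -m crank '[[0.48,-0.88,0,0],[0.48,-0.88,0,0],[0.48,-0.88,0,0],[0.48,-0.88,0,0],[0.48,-0.88,0,0]]' >/dev/null && python3 -m crank '[[0.48,-0.88,0,0],[0.48,-0.88,0,0],[0.48,-0.88,0,0],[0.48,-0.88,0,0],[0.48,-0.88,0,0]]' >/dev/null && python3 -m crank '[[0.48,-0.88,0.8,0],[0.48,-0.88,0.8,0],[0.48,-0.88,0.8,0],[0.48,-0.88,0.8,0],[0.48,-0.88,0.8,0]]' && python3 -m crank '[[0,0,1,-1],[0,0,1,-1],[0,0,1,-1],[0,0,1,-1],[0,0,0,0]]' && python3 - <<'E'
from h import *
st=r.get_state(); x=np.array(st['eef_pos']);R=np.array(st['tcp_rot']); print(((np.array([547,336,14+19-19])-x)@R/25).round(2))
w=shot('wrist','w3.png');P=cloud(w);hsv=cv2.cvtColor(w['frame'],cv2.COLOR_BGR2HSV)
m=(((hsv[...,0]<6)|(hsv[...,0]>172))&(hsv[...,1]>150)&(hsv[...,2]>60))&(P[...,2]<40)
n,l,s,ce=cv2.connectedComponentsWithStats(m.astype(np.uint8)); 
for i in range(1,n):
    if s[i,4]>400:
        px=np.argwhere(l==i)[:,::-1]; W=np.array([onplane(w,u,v,14)[:2] for u,v in px]); c=W.mean(0); e=np.linalg.svd(W-c,full_matrices=False)[2][0]; e*=np.sign(e[1]); q=(W-c)@e
        print(s[i],c.round(1),e.round(3),q.min().round(1),q.max().round(1))
E
```

```text
time: 3.68
eef_pos: [545.9, 336.2, 223.7]
tcp_rot: [[0.96, 0.279, 0.0], [0.279, -0.96, -0.001], [-0.0, 0.001, -1.0]]
wrist_force: [0.1, -0.9, 1.0]
opening: 85.4
finger_force: 0.0
time: 4.1
eef_pos: [542.9, 332.7, 119.5]
tcp_rot: [[0.773, 0.634, -0.007], [0.634, -0.773, -0.006], [-0.009, -0.0, -1.0]]
wrist_force: [-1.8, -1.2, -0.5]
opening: 85.3
finger_force: 0.0
[0.25 0.   4.22]
[ 261  159   39  130 4093] [535.3 326.7] [0.78  0.626] -55.4 45.0
```

```bash
python3 -m crank '[[0.05,0,1,0],[0.05,0,1,0],[0.05,0,1,0],[0.05,0,1,0],[0.05,0,0.6,0]]' && python3 -m crank '[[0,0,0,0],[0,0,0,0],[0,0,0,0],[0,0,0,0],[0,0,0,0]]' 0 25  && python3 -m crank '[[0,0,0,0],[0,0,0,0],[0,0,0,0],[0,0,0,0],[0,0,0,0]]'
```

```text
time: 4.57
eef_pos: [550.6, 339.5, 9.5]
tcp_rot: [[0.777, 0.629, 0.0], [0.629, -0.777, -0.001], [-0.0, 0.001, -1.0]]
wrist_force: [-0.1, -0.8, 0.2]
opening: 85.2
finger_force: 0.0
time: 4.98
eef_pos: [551.1, 340.8, 11.8]
tcp_rot: [[0.776, 0.631, 0.002], [0.631, -0.776, 0.002], [0.003, 0.0, -1.0]]
wrist_force: [-1.7, -0.9, 8.4]
opening: 27.4
finger_force: 24.7
time: 5.4
eef_pos: [551.0, 340.8, 11.9]
tcp_rot: [[0.775, 0.631, 0.002], [0.631, -0.775, 0.001], [0.003, 0.0, -1.0]]
wrist_force: [-0.7, -0.7, 6.1]
opening: 26.9
finger_force: 24.2
```

```bash
python3 -m crank '[[0,0,-0.6,0],[0,0,-0.8,0],[0,0,-0.8,0],[0,0,-0.8,0],[0,0,-0.8,0]]' && python3 -m crank '[[0,0,-0.5,0],[0,0,0,0],[0,0,0,0],[0,0,0,0],[0,0,0,0]]' '-' 20 && cat >> h.py <<'E'
def pitch(cam='top'):
    "driver slope from red handle points near the tool"
    w=shot(cam);P=cloud(w);hsv=cv2.cvtColor(w['frame'],cv2.COLOR_BGR2HSV)
    x=np.array(r.get_state()['eef_pos'])
    m=(((hsv[...,0]<6)|(hsv[...,0]>172))&(hsv[...,1]>150)&(hsv[...,2]>50))&(np.linalg.norm(P[...,:2]-x[:2],axis=-1)<130)&(P[...,2]>5)
    Q=P[m]; c=np.median(Q,0); k=np.linalg.norm(Q-c,axis=1)<70; Q=Q[k]; c=Q.mean(0); e=np.linalg.svd(Q-c,full_matrices=False)[2][0]; e*=-np.sign(e[2]) if 0 else 1
    q=(Q-c)@e; a,b=c+e*q.min(),c+e*q.max()
    print(cam,len(Q),'c',c.round(1),'e',e.round(3),'ends',a.round(),b.round())
    return w
E
python3 - <<'E'
from h import *
for c in('top','scene','wrist'):
    try: pitch(c)
    except Exception as ex: print(c,ex)
E
```

```text
time: 5.82
eef_pos: [550.0, 340.1, 107.3]
tcp_rot: [[0.775, 0.632, 0.001], [0.632, -0.775, 0.0], [0.001, 0.0, -1.0]]
wrist_force: [1.4, -0.1, -1.7]
opening: 27.4
finger_force: 24.9
time: 6.23
eef_pos: [549.2, 339.4, 116.1]
tcp_rot: [[0.775, 0.632, -0.002], [0.632, -0.775, -0.001], [-0.002, -0.0, -1.0]]
wrist_force: [0.5, -0.2, -0.9]
opening: 26.8
finger_force: 24.9
top 95 c [511.4 309.6 126.1] e [-0.71  -0.705 -0.004] ends [537. 335. 126.] [492. 291. 126.]
scene 648 c [627.9 399.1  52.3] e [ 0.09  -0.014  0.996] ends [624. 400.   7.] [632. 399.  93.]
wrist 8641 c [546.3 336.5 128.2] e [-0.78  -0.626  0.001] ends [569. 355. 128.] [512. 309. 128.]
```

```bash
python3 -m crank '[[0,0,1,0],[0,0,1,0],[0,0,1,0],[0,0,0.6,0],[0,0,0.4,0]]' && python3 -m crank '[[0,0,0.1,0],[0,0,0,0],[0,0,0,0],[0,0,0,0],[0,0,0,0]]' && python3 -m crank '[[0,0,0,0],[0,0,0,0],[0,0,0,0],[0,0,-0.2,0],[0,0,-0.5,0]]' 0.6 20 && python3 -m crank '[[-0.4,0,-1,0],[-0.5,0,-0.5,0],[-0.5,0,0,0],[-0.5,0,0,0],[-0.25,0,0,0]]'&& python3 - <<'E'
from h import *
pitch('wrist');pitch('top')
E
```

```text
time: 6.8
eef_pos: [548.8, 339.3, 15.1]
tcp_rot: [[0.775, 0.632, -0.003], [0.632, -0.775, -0.002], [-0.003, -0.0, -1.0]]
wrist_force: [-0.2, 0.5, -1.1]
opening: 27.3
finger_force: 24.9
time: 7.22
eef_pos: [550.8, 340.6, 16.3]
tcp_rot: [[0.775, 0.632, 0.002], [0.632, -0.775, 0.001], [0.002, 0.0, -1.0]]
wrist_force: [-0.7, -0.5, -0.4]
opening: 27.2
finger_force: 24.9
time: 7.63
eef_pos: [549.0, 339.3, 31.7]
tcp_rot: [[0.775, 0.632, -0.002], [0.632, -0.775, -0.002], [-0.003, -0.0, -1.0]]
wrist_force: [-0.5, -0.2, -0.3]
opening: 51.4
finger_force: 0.0
time: 8.05
eef_pos: [507.8, 305.4, 71.3]
tcp_rot: [[0.775, 0.632, 0.001], [0.632, -0.775, -0.0], [0.0, 0.001, -1.0]]
wrist_force: [0.2, 0.2, 0.0]
opening: 51.1
finger_force: 0.0
wrist 6931 c [534.5 327.   24. ] e [-0.781 -0.625 -0.006] ends [569. 355.  24.] [495. 295.  24.]
top 15 c [494.2 300.9  22.4] e [ 0.085 -0.553  0.829] ends [493. 308.  12.] [495. 297.  28.]
```

```bash
python3 -m crank '[[0.05,0,0.8,0],[0,0,0.8,0],[0,0,0.6,0],[0,0,0.25,0],[0,0,0,0]]' && python3 -m crank '[[0,0,0,0],[0,0,0,0],[0,0,0,0],[0,0,0,0],[0,0,0,0]]' 0 20 && python3 -m crank '[[0,0,-0.3,0],[0,0,-0.8,0],[0,0,-1,0],[0,0,-1,0],[0,0,-1,0]]' && python3 -m crank '[[0,0,-1,0],[0,0,-1,0],[0,0,-1,0],[0,0,-0.5,0],[0,0,0,0]]' && python3 - <<'E'
from h import *
pitch('wrist');pitch('top')
E
```

```text
time: 8.57
eef_pos: [508.5, 306.6, 7.2]
tcp_rot: [[0.775, 0.632, -0.002], [0.632, -0.775, -0.001], [-0.003, -0.0, -1.0]]
wrist_force: [-0.5, 0.0, 0.4]
opening: 51.3
finger_force: 0.0
time: 8.98
eef_pos: [510.0, 307.5, 9.7]
tcp_rot: [[0.775, 0.632, 0.001], [0.632, -0.775, 0.001], [0.002, 0.0, -1.0]]
wrist_force: [-0.1, 0.3, 4.0]
opening: 27.7
finger_force: 21.9
time: 9.4
eef_pos: [508.9, 306.5, 112.6]
tcp_rot: [[0.775, 0.632, -0.001], [0.632, -0.775, -0.001], [-0.001, 0.0, -1.0]]
wrist_force: [0.5, 1.2, -0.5]
opening: 27.5
finger_force: 21.4
time: 9.82
eef_pos: [510.7, 307.9, 201.9]
tcp_rot: [[0.775, 0.632, 0.005], [0.632, -0.775, 0.003], [0.005, 0.001, -1.0]]
wrist_force: [0.4, 0.6, -1.0]
opening: 27.5
finger_force: 21.4
wrist 13056 c [535.7 327.5 216.2] e [-0.78  -0.625 -0.002] ends [570. 355. 216.] [495. 295. 216.]
top 1 c [490.4 301.9 206.5] e [1. 0. 0.] ends [490. 302. 206.] [490. 302. 206.]
```

```bash
python3 -m crank '[[-0.86,0.84,-0.1,0],[-0.86,0.84,-0.1,0],[-0.86,0.84,-0.1,0],[-0.86,0.84,-0.1,0],[-0.86,0.84,-0.1,0]]' >/dev/null && python3 -m crank '[[-0.86,0.84,-0.1,0],[-0.86,0.84,-0.1,0],[-0.86,0.84,-0.1,0],[-0.86,0.84,-0.1,0],[-0.86,0.84,-0.1,0]]' && python3 -m crank '[[0,0,0,-0.85],[0,0,0,-0.85],[0,0,0,-0.85],[0,0,0,-0.85],[0,0,0,-0.85]]' >/dev/null && python3 -m crank '[[0,0,0,-0.84],[0,0,0,-0.84],[0,0,0,-0.84],[0,0,0,-0.84],[0,0,0,-0.84]]' && python3 -m crank '[[0,0,0,0],[0,0,0,0],[0,0,0,0],[0,0,0,0],[0,0,0,0]]' && python3 - <<'E'
from h import *
pitch('wrist');pitch('top')
E
```

```text
time: 10.75
eef_pos: [473.6, 6.6, 222.1]
tcp_rot: [[0.775, 0.632, -0.003], [0.632, -0.775, 0.0], [-0.003, -0.002, -1.0]]
wrist_force: [-0.3, -0.1, -1.0]
opening: 27.4
finger_force: 21.4
time: 11.58
eef_pos: [474.0, 8.1, 221.9]
tcp_rot: [[0.038, 0.999, -0.004], [0.999, -0.038, 0.0], [0.0, -0.004, -1.0]]
wrist_force: [-0.3, 0.4, -0.5]
opening: 27.7
finger_force: 21.4
time: 12.0
eef_pos: [475.2, 8.3, 223.6]
tcp_rot: [[0.043, 0.999, -0.0], [0.999, -0.043, -0.0], [-0.0, -0.0, -1.0]]
wrist_force: [0.3, -0.2, -2.2]
opening: 27.2
finger_force: 21.4
wrist 11772 c [477.2  37.5 237.5] e [ 0.052  0.999 -0.006] ends [475. -12. 238.] [480.  84. 237.]
top 204 c [474.7  51.2 237.2] e [-0.119 -0.993 -0.001] ends [479.  83. 237.] [470.  14. 237.]
```

```bash
python3 -m crank '[[0.27,0.02,0.9,0],[0,0,0.9,0],[0,0,0.6,0],[0,0,0.3,0],[0,0,0.2,0]]' && python3 -m crank '[[0,0,0.2,0],[0,0,0.2,0],[0.04,0,0.2,0],[0.04,0,0.2,0],[0.04,0,0.1,0]]' && python3 - <<'E'
from h import *
pitch('wrist');pitch('top')
E
```

```text
time: 12.52
eef_pos: [475.7, 15.0, 150.5]
tcp_rot: [[0.042, 0.999, -0.001], [0.999, -0.042, 0.0], [0.0, -0.001, -1.0]]
wrist_force: [0.5, -0.2, -1.1]
opening: 27.8
finger_force: 21.4
time: 12.93
eef_pos: [476.1, 17.5, 128.5]
tcp_rot: [[0.042, 0.999, -0.0], [0.999, -0.042, -0.001], [-0.001, -0.0, -1.0]]
wrist_force: [-1.6, -2.0, 1.4]
opening: 28.0
finger_force: 21.7
wrist 14675 c [478.   53.  149.1] e [0.037 0.985 0.17 ] ends [476.  -4. 139.] [479.  91. 156.]
top 159 c [474.1  62.4 150.1] e [-0.118 -0.981 -0.152] ends [477.  90. 154.] [470.  25. 144.]
```

```bash
python3 -m crank '[[0.04,0,0.12,0],[0.04,0,0.12,0],[0.05,0,0.12,0],[0.05,0,0.12,0],[0.05,0,0.06,0]]' && python3 -m crank '[[0.13,0,0,0],[0.13,0,0,0],[0.13,0,0,0],[0.13,0,0,0],[0.13,0,0,0]]' && python3 - <<'E'
from h import *
pitch('wrist');pitch('top')
w=shot('scene');P=cloud(w);k=(abs(P[...,1]+50)<45)&(abs(P[...,0]-476)<18)&(P[...,2]>15)&(P[...,2]<120)
Q=P[k]; print(len(Q)); [print(y,np.percentile(Q[(Q[:,1]>=y)&(Q[:,1]<y+8)][:,2],[10,50,98]).round(),((Q[:,1]>=y)&(Q[:,1]<y+8)).sum()) for y in range(-94,0,8) if ((Q[:,1]>=y)&(Q[:,1]<y+8)).sum()>2]
cv2.imwrite('pics/s4.png',cv2.resize(w['frame'][130:260,280:420],None,fx=4,fy=4,interpolation=cv2.INTER_CUBIC))
E
```

```text
time: 13.45
eef_pos: [476.1, 23.6, 114.7]
tcp_rot: [[0.042, 0.999, -0.001], [0.999, -0.042, -0.0], [-0.0, -0.001, -1.0]]
wrist_force: [-1.8, -2.7, 1.5]
opening: 27.6
finger_force: 22.0
time: 13.87
eef_pos: [476.5, 39.5, 115.2]
tcp_rot: [[0.042, 0.999, -0.001], [0.999, -0.042, -0.002], [-0.002, -0.001, -1.0]]
wrist_force: [-4.2, -6.8, 2.5]
opening: 27.5
finger_force: 22.5
wrist 13631 c [478.5  77.7 157.4] e [0.028 0.843 0.537] ends [477.  26. 124.] [479.  99. 171.]
top 115 c [474.6  82.6 161.7] e [-0.262 -0.826 -0.499] ends [479.  98. 171.] [464.  50. 142.]
155
-54 [35. 37. 50.] 12
-46 [31. 34. 58.] 44
-38 [24. 28. 65.] 19
-30 [17. 22. 72.] 28
-22 [18. 30. 75.] 20
-14 [22. 38. 82.] 27
-6 [27. 43. 83.] 5
```

View pics/s4.png

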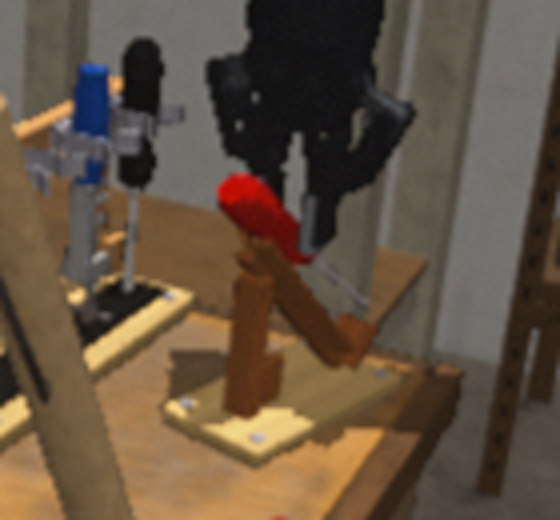

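```bash
python3 -m crank '[[0.1,0,-0.06,0],[0.1,0,-0.06,0],[0.1,0,-0.06,0],[0.1,0,-0.06,0],[0.06,0,0,0]]' && python3 -m crank '[[0,0,0.06,0],[0,0,0.06,0],[0,0,0.06,0],[0,0,0.06,0],[0,0,0,0]]' && python3 - <<'E'
from h import *
pitch('wrist');pitch('top')
E
```

```text
time: 14.43
eef_pos: [476.6, 49.0, 121.2]
tcp_rot: [[0.043, 0.999, -0.003], [0.999, -0.043, -0.005], [-0.005, -0.003, -1.0]]
wrist_force: [-4.8, -12.5, 5.1]
opening: 27.7
finger_force: 22.9
time: 14.85
eef_pos: [476.6, 49.8, 116.5]
tcp_rot: [[0.043, 0.999, -0.002], [0.999, -0.043, -0.005], [-0.005, -0.002, -1.0]]
wrist_force: [-10.6, -9.5, 23.4]
opening: 27.8
finger_force: 26.9
wrist 11626 c [478.6  88.3 170.3] e [0.019 0.792 0.611] ends [477.  38. 131.] [479. 102. 181.]
top 97 c [475.6  90.5 174.6] e [-0.424 -0.762 -0.49 ] ends [482. 101. 181.] [460.  63. 157.]
```

```bash
python3 -m crank '[[-0.02,0,-0.08,0],[-0.02,0,-0.08,0],[0,0,0,0],[0,0,0,0],[0,0,0,0]]' && python3 -m crank '[[0,0,0,0],[0,0,0,0],[0,0,0,0],[0,0,-0.3,0],[0,0,-0.5,0]]' 0.6 && python3 -m crank '[[0,0,-1,0],[0,0,-1,0],[0,0,-1,0],[0,0,-1,0],[0,0,0,0]]' && python3 - <<'E'
from h import *
pitch('wrist');pitch('top');w=shot('scene');cv2.imwrite('pics/s5.png',cv2.resize(w['frame'][130:260,280:420],None,fx=4,fy=4,interpolation=cv2.INTER_CUBIC))
E
```

```text
time: 15.37
eef_pos: [478.0, 51.1, 119.5]
tcp_rot: [[0.042, 0.999, 0.001], [0.999, -0.042, 0.001], [0.001, 0.001, -1.0]]
wrist_force: [-1.4, -1.0, 1.5]
opening: 27.8
finger_force: 24.5
time: 15.78
eef_pos: [476.8, 50.6, 139.1]
tcp_rot: [[0.042, 0.999, -0.002], [0.999, -0.042, 0.0], [0.0, -0.002, -1.0]]
wrist_force: [0.4, -0.4, 0.5]
opening: 51.4
finger_force: 0.0
time: 16.2
eef_pos: [480.5, 51.6, 244.8]
tcp_rot: [[0.042, 0.999, 0.009], [0.999, -0.042, 0.001], [0.001, 0.009, -1.0]]
wrist_force: [0.8, 0.3, 0.1]
opening: 51.1
finger_force: 0.0
wrist 3032 c [478.7  75.3 160. ] e [0.038 0.755 0.655] ends [476.  30. 121.] [480.  97. 179.]
top 157 c [475.9  78.  163.6] e [-0.081 -0.733 -0.675] ends [478.  97. 181.] [471.  34. 123.]
```

View pics/s5.png

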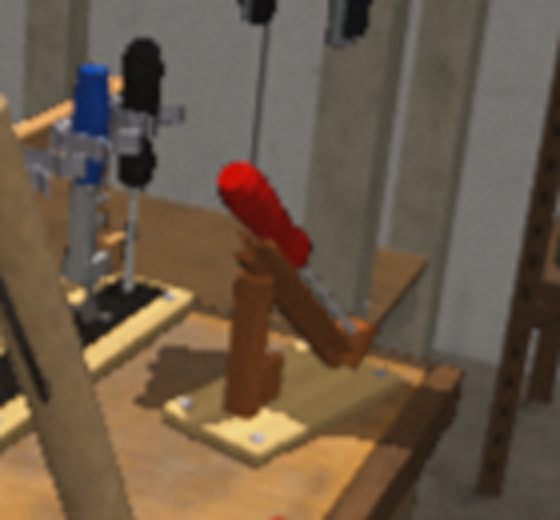

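```bash
cat >> h.py <<'E'
def home():
    "top surface of the driver against the home axis: s along from rest_tip, n normal offset"
    T=np.array([474.6,-41,31.8]);H=np.array([479.2,79.2,152]);u=(H-T)/np.linalg.norm(H-T);side=np.array([u[1],-u[0],0]);side/=np.linalg.norm(side);nn=np.cross(side,u);nn*=np.sign(nn[2])
    for cam in('top','wrist'):
        w=shot(cam);D=cloud(w)-T;s=D@u;a=D@side;n=D@nn
        print(cam)
        for lo in range(-5,210,15):
            k=(s>=lo)&(s<lo+15)&(abs(a)<25)&(n>-3)&(n<40)
            if k.sum()>4: print(lo,k.sum(),'n',np.percentile(n[k],[50,95]).round(1),'side',np.median(a[k]).round(1),'smax',s[k].max().round(1))
E
python3 -c "
from h import *
home()"
```

```text
top
-5 16 n [3.3 9.2] side -13.0 smax 7.2
10 5 n [5.2 6.7] side -4.4 smax 23.4
25 8 n [6.1 6.8] side -2.4 smax 38.4
40 7 n [4.9 7.9] side -3.0 smax 52.3
115 6 n [2.  6.9] side -11.9 smax 129.3
130 28 n [11.  14.3] side -3.6 smax 144.8
145 34 n [12.1 15.1] side -3.9 smax 159.9
160 33 n [13.8 16.7] side -5.2 smax 174.2
175 48 n [13.5 16.8] side -2.3 smax 189.9
190 60 n [ 5.7 14.9] side -3.1 smax 202.5
wrist
-5 318 n [3.8 9. ] side -0.1 smax 10.0
10 31 n [2.2 3. ] side -1.5 smax 24.4
25 34 n [2.3 2.9] side -0.5 smax 39.7
40 38 n [2.2 2.9] side -0.9 smax 54.6
55 47 n [2.2 3. ] side -0.5 smax 69.7
70 49 n [2.1 2.9] side -0.4 smax 84.8
85 12 n [2.4 2.9] side -0.8 smax 88.5
100 33 n [11.3 13.3] side -1.1 smax 114.9
115 454 n [10.1 13.1] side -1.1 smax 130.0
130 264 n [10.  11.6] side -0.3 smax 145.0
145 329 n [10.8 12.6] side -0.3 smax 160.0
160 414 n [11.7 13.4] side -0.2 smax 175.0
175 662 n [11.7 13.8] side -0.2 smax 190.0
190 1179 n [ 6.3 12.2] side -0.2 smax 202.1
```

```bash
python3 -m crank '[[0.4,0,0.5,0],[0.4,0,0.7,0],[0.38,0,0.8,0],[0,0,0.8,0],[0,0,0.6,0]]' && python3 -m crank '[[0,0,0.4,0],[0,0,0.2,0],[0,0,0.1,0],[0,0,0,0],[0,0,0,0]]'
```

```text
time: 16.87
eef_pos: [477.4, 80.5, 152.0]
tcp_rot: [[0.04, 0.999, -0.003], [0.999, -0.04, 0.0], [0.0, -0.003, -1.0]]
wrist_force: [-0.4, -0.7, -0.3]
opening: 51.0
finger_force: 0.0
time: 17.28
eef_pos: [479.2, 80.0, 137.3]
tcp_rot: [[0.042, 0.999, 0.001], [0.999, -0.042, 0.0], [0.0, 0.001, -1.0]]
wrist_force: [1.1, -0.2, 0.2]
opening: 50.7
finger_force: 0.0
```

```bash
python3 -m crank '[[0,0,0,0],[0,0,0,0],[0,0,0,0],[0,0,0,0],[0,0,0,0]]' 0 25 && python3 -m crank '[[-0.16,0,-0.14,0],[-0.16,0,-0.14,0],[-0.16,0,-0.14,0],[-0.17,0,-0.13,0],[-0.17,0,-0.13,0]]' && python3 -m crank '[[-0.18,0,-0.12,0],[-0.18,0,-0.11,0],[-0.18,0,-0.11,0],[-0.19,0,-0.11,0],[-0.19,0,-0.1,0]]' && python3 -c "
from h import *
pitch('wrist');pitch('top');pitch('scene')"
```

```text
time: 17.7
eef_pos: [479.0, 80.0, 137.4]
tcp_rot: [[0.042, 0.999, 0.001], [0.999, -0.042, -0.0], [-0.0, 0.001, -1.0]]
wrist_force: [-2.2, -0.9, 6.9]
opening: 27.6
finger_force: 25.5
time: 18.12
eef_pos: [478.4, 60.0, 154.6]
tcp_rot: [[0.042, 0.999, 0.001], [0.999, -0.042, 0.001], [0.001, 0.001, -1.0]]
wrist_force: [-1.3, 4.9, 3.9]
opening: 27.4
finger_force: 24.4
time: 18.53
eef_pos: [477.7, 36.9, 168.5]
tcp_rot: [[0.042, 0.999, 0.002], [0.999, -0.042, 0.001], [0.001, 0.002, -1.0]]
wrist_force: [-0.8, 4.7, 4.5]
opening: 27.4
finger_force: 24.3
wrist 4698 c [478.9  50.1 209.3] e [ 0.996 -0.013  0.09 ] ends [462.  50. 208.] [491.  50. 210.]
  return _methods._mean(a, axis=axis, dtype=dtype,
  ret = um.true_divide(
h.py:22: RuntimeWarning: Mean of empty slice.
  Q=P[m]; c=np.median(Q,0); k=np.linalg.norm(Q-c,axis=1)<70; Q=Q[k]; c=Q.mean(0); e=np.linalg.svd(Q-c,full_matrices=False)[2][0]; e*=-np.sign(e[2]) if 0 else 1
Traceback (most recent call last):
  File "h.py", line 22, in pitch
    Q=P[m]; c=np.median(Q,0); k=np.linalg.norm(Q-c,axis=1)<70; Q=Q[k]; c=Q.mean(0); e=np.linalg.svd(Q-c,full_matrices=False)[2][0]; e*=-np.sign(e[2]) if 0 else 1
                                                                                      ~~~~~~~~~~~~~~~~~~~~~~~~~~~~~~~~~~~~~~~~~^^^
IndexError: index 0 is out of bounds for axis 0 with size 0
```

```bash
python3 -m crank '[[-0.2,0,-0.09,0],[-0.2,0,-0.09,0],[-0.2,0,-0.08,0],[-0.2,0,-0.08,0],[-0.2,0,-0.07,0]]' && python3 -m crank '[[-0.21,0,-0.06,0],[-0.21,0,-0.06,0],[-0.21,0,-0.05,0],[-0.21,0,-0.05,0],[-0.21,0,-0.03,0]]' && python3 -m crank '[[-0.21,0,-0.03,0],[-0.21,0,-0.02,0],[-0.22,0,-0.01,0],[-0.22,0,0,0],[-0.22,0,0,0]]' && python3 - <<'E'
from h import *
w=shot('scene');P=cloud(w);hsv=cv2.cvtColor(w['frame'],cv2.COLOR_BGR2HSV);x=np.array(r.get_state()['eef_pos'])
near=np.linalg.norm(P[...,:2]-x[:2],axis=-1)<70
m=((hsv[...,0]<6)|(hsv[...,0]>172))&(hsv[...,1]>150)&near; print('red',m.sum(),P[m].mean(0).round(1),np.percentile(P[m][:,2],[2,98]).round())
for a in range(25,190,15):
    k=near&(P[...,2]>=a)&(P[...,2]<a+15)&(abs(P[...,0]-x[0])<25)
    if k.sum()>3: print(a,k.sum(),np.median(P[k],0).round(1))
cv2.imwrite('pics/s6.png',cv2.resize(w['frame'][110:240,290:430],None,fx=4,fy=4,interpolation=cv2.INTER_CUBIC))
E
```

```text
time: 19.05
eef_pos: [476.6, 11.3, 178.7]
tcp_rot: [[0.042, 0.999, 0.002], [0.999, -0.042, 0.0], [0.0, 0.002, -1.0]]
wrist_force: [-0.9, 2.4, 4.4]
opening: 26.7
finger_force: 24.3
time: 19.47
eef_pos: [475.2, -15.5, 184.4]
tcp_rot: [[0.042, 0.999, 0.001], [0.999, -0.042, -0.0], [-0.0, 0.001, -1.0]]
wrist_force: [0.1, 3.2, 4.7]
opening: 26.4
finger_force: 24.3
time: 19.88
eef_pos: [473.6, -42.5, 185.4]
tcp_rot: [[0.042, 0.999, -0.0], [0.999, -0.042, -0.0], [-0.0, -0.0, -1.0]]
wrist_force: [-1.0, 1.4, 2.6]
opening: 26.3
finger_force: 24.5
red 368 [469.3 -31.  187.1] [139. 233.]
25 94 [467.6 -34.5  32.7]
40 57 [470.2   1.5  47.3]
55 45 [470.5  11.5  62.6]
70 20 [471.3 -34.2  74.4]
85 14 [472.3 -36.1  91. ]
100 15 [472.9 -36.4 105.9]
115 14 [472.7 -35.8 121.5]
130 38 [469.1 -32.5 138.2]
145 71 [468.2 -29.2 152.7]
160 61 [468.6 -31.2 167.4]
175 66 [468.  -30.6 183.4]
```

View pics/s6.png

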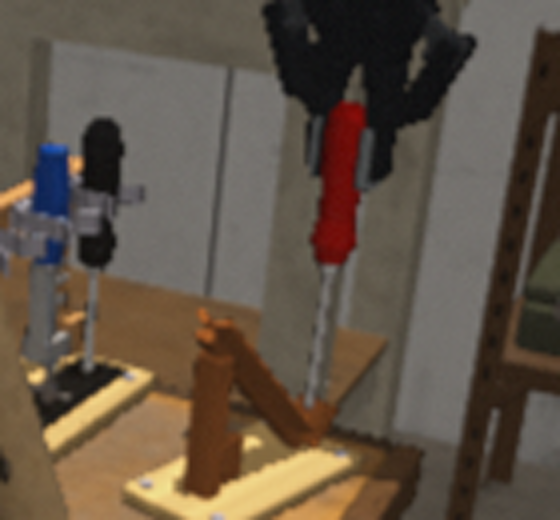

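```bash
cat >> h.py <<'E'
def lean(xy,zlo=60,zhi=158,cams=('scene',)):
    "image lean of the driver against a true vertical (rad, + = top to image right), and world y of its axis"
    w=shot('scene');P=cloud(w);k=(np.linalg.norm(P[...,:2]-np.array(xy),axis=-1)<28)&(P[...,2]>zlo)&(P[...,2]<zhi)
    vs=[v for v in range(420) if 2<=k[v].sum()<=16]; us=[]
    us=np.array([np.argwhere(k[v]).mean() for v in vs]);vs=np.array(vs)
    a=np.polyfit(vs,us,1); p,q=proj(w,[*xy,zlo]),proj(w,[*xy,zhi]); s=(q-p)[0]/(q-p)[1]
    print('rows',len(vs),'du/dv',a[0].round(4),'vertical',s.round(4),'lean',(s-a[0]).round(4),'res',(us-np.polyval(a,vs)).std().round(2))
    c,d=ray(w,np.polyval(a,vs.mean()),vs.mean()); t=((xy[0]-c[0])*d[0]+(xy[1]-c[1])*d[1])/(d[0]**2+d[1]**2); print('axis ray nearest',(c+t*d).round(1))
E
python3 -c "
from h import *
lean((473,-40),70,160);lean((473,-40),132,165);lean((473,-40),70,125)" && python3 -m crank '[[0.06,0,0.01,0],[0.06,0,0.01,0],[0.06,0,0.01,0],[0.06,0,0,0],[0,0,0,0]]' && python3 -c "
from h import *
lean((473,-40),70,160);lean((473,-40),132,165);lean((473,-40),70,125)"
```

```text
rows 34 du/dv -0.1463 vertical -0.1373 lean 0.009 res 0.43
axis ray nearest [474.1 -39.4 113.4]
rows 13 du/dv -0.0797 vertical -0.1373 lean -0.0576 res 0.24
axis ray nearest [473.6 -39.6 146.7]
rows 19 du/dv -0.1531 vertical -0.1373 lean 0.0159 res 0.16
axis ray nearest [474.5 -39.1  96.4]
time: 20.5
eef_pos: [473.7, -35.2, 184.6]
tcp_rot: [[0.041, 0.999, -0.0], [0.999, -0.041, 0.0], [0.0, -0.001, -1.0]]
wrist_force: [-0.6, -1.0, -1.3]
opening: 26.3
finger_force: 24.6
rows 33 du/dv -0.1479 vertical -0.1373 lean 0.0106 res 0.25
axis ray nearest [477.7 -37.3 111.6]
rows 13 du/dv -0.0865 vertical -0.1373 lean -0.0507 res 0.2
axis ray nearest [477.3 -37.5 143.6]
rows 19 du/dv -0.1404 vertical -0.1373 lean 0.0031 res 0.15
axis ray nearest [477.8 -37.2  95.2]
```

```bash
python3 -m crank '[[0,0,-0.6,0],[0,0,-1,0],[0,0,-1,0],[0,0,-1,0],[0,0,-1,0]]' '-' 60 && python3 -m crank '[[0,0,-0.2,-0.43],[0,0,0,-0.43],[0,0,0,-0.43],[0,0,0,-0.43],[0,0,0,-0.43]]' && python3 -m crank '[[1,0.75,0,0],[1,0.75,0,0],[1,0.75,0,0],[1,0.75,0,0],[1,0.75,0,0]]' && python3 -m crank '[[0,0,0,0],[0,0,0,0],[0,0,0,0],[0,0,0,0],[0,0,0,0]]' && python3 - <<'E'
from h import *
x=np.array(r.get_state()['eef_pos'])
lean(x[:2],x[2]-115,x[2]-25)
w=shot('wrist','w7.png');P=cloud(w);F=w['frame'].astype(int)
S=np.array([.985,.172]);N=np.array([-.172,.985]);C=np.array([605,120]);X=(P[...,:2]-C)@S;Y=(P[...,:2]-C)@N;Z=P[...,2]
k=(Z>153)&(Z<163)&(X>10)&(X<60)&(abs(Y+31)<110); Q=P[k]; print('rail',k.sum(),np.percentile(X[k],[2,50,98]).round(1),np.percentile(Y[k],[1,99]).round(1),Q[:,2].mean().round(1)); print(np.polyfit(Y[k],X[k],1).round(4))
for nm,y0 in (('blk',62),('chain',-62),('blk2',-124)):
    k=(Z>165)&(Z<210)&(abs(Y-y0)<28)&(abs(X)<30)
    if k.sum()>20: print(nm,k.sum(),'X',np.percentile(X[k],[2,50,98]).round(1),'Y',np.percentile(Y[k],[2,50,98]).round(1))
k=(Z>136)&(Z<157)&(abs(Y)<30)&(X<15)&(X>-30); print('clip',k.sum(),'X',np.percentile(X[k],[1,50]).round(1) if k.sum() else '')
for lo in range(-28,16,6):
    j=k&(X>=lo)&(X<lo+6)
    if j.sum()>3: print(lo,j.sum(),np.sort(Y[j])[[0,j.sum()//4,j.sum()//2,3*j.sum()//4,-1]].round(1))
E
```

```text
time: 21.07
eef_pos: [473.7, -35.7, 300.9]
tcp_rot: [[0.042, 0.999, -0.0], [0.999, -0.042, -0.0], [-0.0, -0.0, -1.0]]
wrist_force: [0.2, -0.0, -0.8]
opening: 25.8
finger_force: 61.8
time: 21.48
eef_pos: [473.9, -35.8, 304.8]
tcp_rot: [[-0.174, 0.985, -0.0], [0.985, 0.174, -0.0], [-0.0, -0.0, -1.0]]
wrist_force: [-0.3, -0.4, -1.6]
opening: 25.7
finger_force: 62.0
time: 21.9
eef_pos: [545.3, 104.6, 304.6]
tcp_rot: [[-0.171, 0.985, -0.0], [0.985, 0.171, -0.0], [-0.0, -0.0, -1.0]]
wrist_force: [0.6, -0.8, -0.8]
opening: 25.5
finger_force: 61.9
time: 22.32
eef_pos: [544.7, 102.0, 304.7]
tcp_rot: [[-0.17, 0.985, -0.0], [0.985, 0.17, -0.001], [-0.001, -0.0, -1.0]]
wrist_force: [0.6, -1.0, -1.0]
opening: 25.7
finger_force: 62.0
rows 39 du/dv -0.0752 vertical -0.0683 lean 0.0069 res 0.23
axis ray nearest [546.3 103.3 233.7]
rail 4257 [21.9 31.7 40.5] [-115.9   78.1] 157.2
[7.10000e-03 3.18734e+01]
blk 1379 X [-10.9  -0.8  13. ] Y [51.2 63.1 74.9]
chain 878 X [-7.3  1.2 11.6] Y [-67.3 -55.3 -51.2]
clip 413 X [-18.9  -3. ]
-22 51 [-19.7 -18.1 -17.2  20.9  22.7]
-16 73 [-17.8 -15.4 -14.3  16.7  20.1]
-10 69 [-14.3 -11.8 -10.9  14.4  16. ]
-4 68 [-15.2 -12.8  15.4  16.6  17.8]
2 67 [-15.1 -13.6 -13.   16.8  17.6]
8 73 [-14.2 -11.7 -10.5  12.5  16.8]
14 12 [-10.8  -9.6  -8.9  -8.4  12.6]
```

```bash
python3 - <<'E'
from h import *
st=r.get_state();x=np.array(st['eef_pos']);R=np.array(st['tcp_rot'])
for cam in('wrist','scene','top'):
    w=shot(cam);P=cloud(w);hsv=cv2.cvtColor(w['frame'],cv2.COLOR_BGR2HSV)
    D=(P-x)@R; red=((hsv[...,0]<6)|(hsv[...,0]>172))&(hsv[...,1]>140)&(hsv[...,2]>40)&(np.linalg.norm(D[...,:2],axis=-1)<40)
    if red.sum()<10: print(cam,'none');continue
    Q=D[red]; print(cam,red.sum(),'tx',np.percentile(Q[:,0],[1,50,99]).round(1),'ty',np.percentile(Q[:,1],[1,50,99]).round(1),'tz',np.percentile(Q[:,2],[1,50,99]).round(1))
    for lo in range(-60,60,10):
        k=(Q[:,2]>=lo)&(Q[:,2]<lo+10)
        if k.sum()>5: print(lo,k.sum(),np.percentile(Q[k][:,0],[3,97]).round(1),np.percentile(Q[k][:,1],[3,97]).round(1))
w=shot('scene');P=cloud(w);D=(P-x)@R; k=(np.linalg.norm(D[...,:2],axis=-1)<25)&(D[...,2]>60)&(D[...,2]<200); print('shank to tz',np.sort(D[k][:,2])[-8:].round(1))
E
```

```text
wrist 8680 tx [-6.1 10.6 16. ] ty [-11.9   0.7  12.9] tz [-48.5 -40.   34.1]
-50 4338 [-5.3 13.4] [-9.8 11.7]
-40 1329 [ 5.1 15.5] [-11.9  12.8]
-30 790 [ 8.2 16. ] [-11.6  12.7]
-20 536 [ 8.3 15.6] [-10.6  12.2]
-10 386 [ 9.8 15.3] [-9.4 10.1]
0 303 [ 9.9 14.9] [-8.5  9.9]
10 256 [ 8.5 14.6] [-8.7 10.6]
20 453 [ 6.4 15.4] [-10.4  11.9]
30 289 [ 6.2 16.8] [-11.6  11.7]
scene 466 tx [-0.4 12.8 18.3] ty [-14.5  -5.    9.5] tz [-46.6  -1.   48. ]
-50 44 [ 4.6 16.5] [-15.7   8.2]
-40 53 [ 7.7 17.7] [-13.4   8. ]
-30 49 [ 9.5 18.3] [-13.2  10.4]
-20 48 [ 8.8 17. ] [-12.2   9.1]
-10 44 [ 8.2 17.1] [-12.7   8. ]
0 47 [ 1.8 16. ] [-12.4   4.2]
10 42 [-0.2 16. ] [-11.4   3.7]
20 47 [ 2.2 16.5] [-11.7   4.8]
30 58 [-0.5 18.2] [-13.1   6. ]
40 34 [ 0.4 16.1] [-12.    3.8]
top 12 tx [ 6.7 10.2 13.1] ty [-11.5  -7.6  -1.3] tz [-1.5 28.7 38.1]
20 6 [ 7.2 12.9] [-10.1  -4.3]
shank to tz [142.3 143.9 145.  145.6 147.  147.4 148.  149.9]
```

```bash
python3 -m crank '[[0.1,0.1,0.8,0],[0.1,0.1,1,0],[0.09,0.1,1,0],[0,0.1,1,0],[0,0.1,0.8,0]]' && python3 -m crank '[[0,0.06,0.5,0],[0,0,0.25,0],[0,0,0,0],[0,0,0,0],[0,0,0,0]]' '-' 100 && python3 - <<'E'
from h import *
st=r.get_state();x=np.array(st['eef_pos']);R=np.array(st['tcp_rot']);print(((np.array([606.7,120.1,170.5])-x)@R/25).round(3))
lean(x[:2],80,160)
w=shot('wrist');P=cloud(w);S=np.array([.985,.172]);N=np.array([-.172,.985]);C=np.array([606.4,121.8]);X=(P[...,:2]-C)@S;Y=(P[...,:2]-C)@N;Z=P[...,2]
k=(Z>136)&(Z<157)&(abs(Y)<30)&(X<15)&(X>-30); print('clip',k.sum())
for lo in range(-28,16,6):
    j=k&(X>=lo)&(X<lo+6)
    if j.sum()>3: print(lo,j.sum(),np.sort(Y[j])[[0,j.sum()//4,j.sum()//2,3*j.sum()//4,-1]].round(1))
E
```

```text
time: 23.03
eef_pos: [555.4, 112.7, 188.0]
tcp_rot: [[-0.172, 0.985, -0.001], [0.985, 0.172, -0.0], [-0.0, -0.001, -1.0]]
wrist_force: [0.7, -0.2, -0.3]
opening: 25.7
finger_force: 62.1
time: 23.45
eef_pos: [558.1, 113.5, 172.4]
tcp_rot: [[-0.172, 0.985, 0.002], [0.985, 0.172, 0.0], [0.0, 0.002, -1.0]]
wrist_force: [0.4, 0.6, -0.6]
opening: 25.0
finger_force: 98.3
[-0.073  1.96   0.078]
rows 31 du/dv -0.0593 vertical -0.0594 lean -0.0002 res 0.31
axis ray nearest [559.8 114.9 118.1]
clip 1607
-22 123 [16.5 18.6 19.8 20.7 21.3]
-16 190 [-16.  -14.   13.7  15.6  18.1]
-10 310 [-15.1 -12.9 -11.5  13.5  15. ]
-4 304 [-17.2 -15.  -13.7  15.5  16.6]
2 312 [-16.9 -14.7 -14.1  15.1  16. ]
8 314 [-15.2 -12.4 -11.   -9.   14.3]
14 54 [-10.7  -9.5  -8.9   8.8  10.4]
```

```bash
python3 -m crank '[[-0.04,0.25,0.04,0],[-0.03,0.25,0,0],[0,0.25,0,0],[0,0.2,0,0],[0,0.15,0,0]]' && python3 -m crank '[[0,0.17,0,0],[0,0.17,0,0],[0,0.17,0,0],[0,0.17,0,0],[0,0.17,0,0]]' && python3 -m crank '[[0,0.04,0,0],[0,0.02,0,0],[0,0,0,0],[0,0,0,0],[0,0,0,0]]' && python3 - <<'E'
from h import *
st=r.get_state();x=np.array(st['eef_pos']);R=np.array(st['tcp_rot']);print(((np.array([606.7,120.1,167.5])-x)@R/25).round(3))
lean((606,121),80,136)
E
```

```text
time: 23.97
eef_pos: [585.7, 116.3, 170.1]
tcp_rot: [[-0.172, 0.985, 0.0], [0.985, 0.172, 0.0], [0.0, 0.0, -1.0]]
wrist_force: [0.2, 1.2, -1.5]
opening: 24.9
finger_force: 98.3
time: 24.38
eef_pos: [604.6, 119.1, 169.4]
tcp_rot: [[-0.172, 0.985, -0.003], [0.985, 0.172, -0.002], [-0.001, -0.003, -1.0]]
wrist_force: [-0.2, -2.6, -0.5]
opening: 24.9
finger_force: 98.8
time: 24.8
eef_pos: [607.5, 119.6, 170.0]
tcp_rot: [[-0.172, 0.985, 0.001], [0.985, 0.172, -0.0], [-0.001, 0.001, -1.0]]
wrist_force: [1.3, -3.7, -1.6]
opening: 25.2
finger_force: 98.7
[ 0.026 -0.027  0.102]
rows 5 du/dv -0.1 vertical -0.0392 lean 0.0608 res 0.2
axis ray nearest [602.  117.4 124.1]
```

```bash
python3 -m crank '[[0.02,0.02,0.04,0],[0,0.02,0.04,0],[0,0,0.04,0],[0,0,0.04,0],[0,0,0,0]]' && python3 - <<'E'
from h import *
w=shot('wrist','w8.png');P=cloud(w);hsv=cv2.cvtColor(w['frame'],cv2.COLOR_BGR2HSV)
S=np.array([.985,.172]);N=np.array([-.172,.985]);C=np.array([606.4,121.8])
X=(P[...,:2]-C)@S;Y=(P[...,:2]-C)@N;Z=P[...,2];red=((hsv[...,0]<6)|(hsv[...,0]>172))&(hsv[...,1]>140)&(hsv[...,2]>40)&(abs(X)<30)&(abs(Y)<30)
for cam in('wrist','scene'):
    w=shot(cam);P=cloud(w);hsv=cv2.cvtColor(w['frame'],cv2.COLOR_BGR2HSV);X=(P[...,:2]-C)@S;Y=(P[...,:2]-C)@N;Z=P[...,2];red=((hsv[...,0]<6)|(hsv[...,0]>172))&(hsv[...,1]>140)&(hsv[...,2]>40)&(abs(X)<30)&(abs(Y)<30)
    print(cam)
    for lo in range(100,225,15):
        k=red&(Z>=lo)&(Z<lo+15)
        if k.sum()>5: print(lo,k.sum(),'X',np.percentile(X[k],[3,97]).round(1),'Y',np.percentile(Y[k],[3,97]).round(1),Z[k].max().round(1))
E
```

```text
time: 25.27
eef_pos: [608.0, 120.2, 168.9]
tcp_rot: [[-0.172, 0.985, 0.0], [0.985, 0.172, -0.002], [-0.002, -0.0, -1.0]]
wrist_force: [-8.6, -8.1, 21.1]
opening: 24.9
finger_force: 101.9
wrist
130 75 X [-10.6  13.6] Y [ 0.2 10.8] 145.0
145 384 X [-7.9 11.9] Y [ 6.  12.5] 160.0
160 497 X [-7.7 11.3] Y [ 8.  13.2] 175.0
175 774 X [-9.8 13.3] Y [ 6.3 13.8] 190.0
190 1465 X [-10.1  13.9] Y [ 6.4 14.1] 205.0
205 4901 X [-9.  13.1] Y [-7.1 12.4] 218.3
scene
115 6 X [-11.2  -7.2] Y [-4.1  7.7] 129.1
130 11 X [-12.6  -9.6] Y [-4.3 10.8] 140.1
145 27 X [-11.4  -1.8] Y [-2.9 11.7] 159.3
160 45 X [-11.5   5.1] Y [ 1.9 14.2] 174.5
175 52 X [-12.3  10.5] Y [ 7.1 14.7] 189.7
190 56 X [-10.   10.6] Y [ 7.5 16.2] 204.7
205 57 X [-13.3   9.8] Y [ 0.4 13.1] 218.6
```

```bash
python3 -m crank '[[0,0,-0.03,0],[0,0,-0.02,0],[0,0,0,0],[0,0,0,0],[0,0,0,0]]' && python3 -m crank '[[0,0,0,0],[0,0,0,0],[0,0,0,0],[0,0,0,0],[0,0,-0.1,0]]' 0.55 && python3 -m crank '[[0,0,-0.3,0],[0,0,-0.6,0],[0,0,-1,0],[0,0,-1,0],[0,0,-1,0]]' && python3 -m crank '[[0,-1,-1,0],[0,-1,0,0],[0,-1,0,0],[0,-1,0,0],[0,-1,0,0]]' && python3 - <<'E'
from h import *
S=np.array([.985,.172]);N=np.array([-.172,.985]);C=np.array([606.4,121.8])
for cam in('wrist','scene','top'):
    w=shot(cam);P=cloud(w);hsv=cv2.cvtColor(w['frame'],cv2.COLOR_BGR2HSV);X=(P[...,:2]-C)@S;Y=(P[...,:2]-C)@N;Z=P[...,2];red=((hsv[...,0]<6)|(hsv[...,0]>172))&(hsv[...,1]>140)&(hsv[...,2]>40)&(abs(X)<40)&(abs(Y)<40)
    print(cam)
    for lo in range(100,225,15):
        k=red&(Z>=lo)&(Z<lo+15)
        if k.sum()>5: print(lo,k.sum(),'X',np.percentile(X[k],[3,97]).round(1),'Y',np.percentile(Y[k],[3,97]).round(1),Z[k].max().round(1))
    if cam=='wrist':
        j=(Z>136)&(Z<157)&(abs(Y)<35)&(X<15)&(X>-32)&~red
        for lo in range(-28,16,6):
            q=j&(X>=lo)&(X<lo+6)
            if q.sum()>3: print('arm',lo,q.sum(),np.sort(Y[q])[[0,q.sum()//4,q.sum()//2,3*q.sum()//4,-1]].round(1))
    if cam=='scene': cv2.imwrite('pics/s9.png',cv2.resize(w['frame'][110:260,240:420],None,fx=4,fy=4,interpolation=cv2.INTER_CUBIC)); lean((606.4,121.8),30,136)
E
```

```text
time: 25.83
eef_pos: [607.8, 120.1, 169.0]
tcp_rot: [[-0.172, 0.985, -0.0], [0.985, 0.172, -0.002], [-0.002, -0.001, -1.0]]
wrist_force: [-5.5, -6.2, 13.0]
opening: 25.4
finger_force: 100.4
time: 26.25
eef_pos: [607.7, 121.2, 169.3]
tcp_rot: [[-0.173, 0.985, -0.001], [0.985, 0.173, 0.001], [0.001, -0.001, -1.0]]
wrist_force: [0.2, -0.8, 0.3]
opening: 47.4
finger_force: 0.0
time: 26.67
eef_pos: [607.9, 121.0, 269.0]
tcp_rot: [[-0.173, 0.985, 0.0], [0.985, 0.173, 0.001], [0.001, 0.0, -1.0]]
wrist_force: [1.0, -0.6, 0.1]
opening: 46.7
finger_force: 0.0
time: 27.08
eef_pos: [483.8, 99.4, 292.8]
tcp_rot: [[-0.172, 0.985, 0.001], [0.985, 0.172, 0.0], [-0.0, 0.001, -1.0]]
wrist_force: [0.0, -0.5, 0.8]
opening: 47.2
finger_force: 0.0
wrist
130 173 X [-11.6  -6.8] Y [-8.   8.9] 145.0
145 187 X [-9.9  1.3] Y [-6.1 11.8] 160.0
160 210 X [-10.6  -0.9] Y [-4.8 11.9] 175.0
175 261 X [-11.4  -1.6] Y [-5.1 12.6] 189.8
190 431 X [-12.1   0. ] Y [-7.7 13.1] 205.0
205 1213 X [-10.7   8. ] Y [-9.7 11.3] 218.4
arm -22 106 [-22.  -19.1 -17.9  19.3  21.1]
arm -16 101 [-18.2 -16.1 -14.8  12.9  17.7]
arm -10 104 [-14.9 -12.6   9.2  13.3  14.8]
arm -4 98 [-16.9 -14.6  11.5  15.3  16.2]
arm 2 38 [-15.   12.3  14.8  15.5  15.7]
arm 8 34 [ 9.3 10.1 10.9 12.  14.3]
arm 14 7 [8.5 8.6 8.7 9.6 9.8]
scene
115 8 X [-12.4  -8.9] Y [-3.7  8.4] 130.0
130 11 X [-12.6  -4.5] Y [-12.9  10.1] 143.4
145 27 X [-11.5  -0.8] Y [-4.9 12.5] 159.8
160 52 X [-11.3   3.6] Y [-3.2 13.8] 174.3
175 60 X [-13.2   3.3] Y [-3.6 14. ] 189.8
190 69 X [-13.2   4.2] Y [-7.1 13.7] 204.8
205 63 X [-11.6   5.7] Y [-4.3 14.2] 216.9
rows 5 du/dv -0.1 vertical -0.0387 lean 0.0613 res 0.2
axis ray nearest [601.7 117.6 124.2]
top
130 11 X [-12.3   5. ] Y [-5.8  8.1] 144.1
205 35 X [-9.  10.2] Y [-9.4  9.1] 218.9
```

View pics/s9.png

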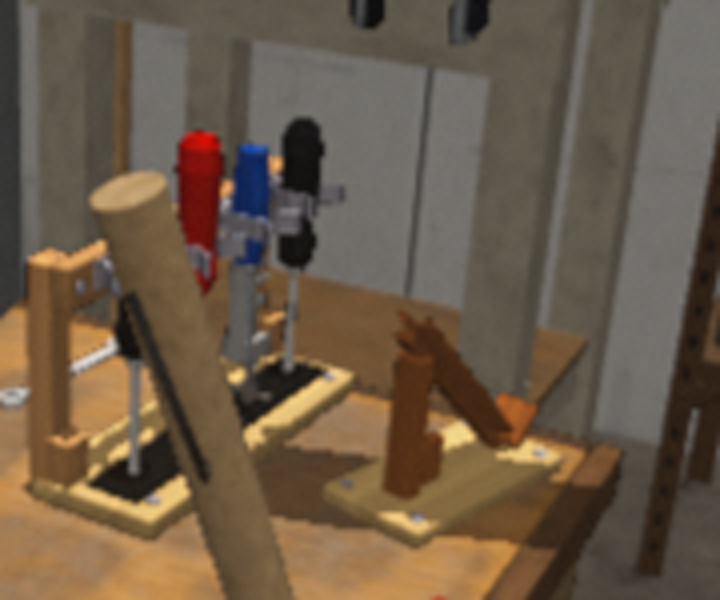

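```bash
python3 -m crank '[[0,0,0,0],[0,0,0,0],[0,0,0,0],[0,0,0,0],[0,0,0,0]]' && python3 -c "
from h import *
print(finish_job())"
```

```text
time: 27.7
eef_pos: [485.2, 99.4, 292.2]
tcp_rot: [[-0.172, 0.985, -0.0], [0.985, 0.172, 0.0], [0.001, -0.0, -1.0]]
wrist_force: [-0.3, -0.2, -0.2]
opening: 47.2
finger_force: 0.0
the job is handed in; nothing more can be done
None
```

I laid the red screwdriver in the slanted rest, let go, gripped it again, turned it upright and snapped it into the empty clip, handle up with its tip on the mat, then handed the job in at about 28 s; the hand-in gave no verdict, but my last camera check showed it upright and seated.

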